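# Secure the lemon press's pivot pin with its spring clip

## Robot

A 7-joint arm with a two-finger parallel gripper is mounted at the origin on a cart in front of the work surface, level with it; the furniture and walls round the work are solid. World frame = base frame: x ahead of the robot, y to its left, z up, the work surface at z = 0. Lengths are in m, angles in rad, forces in N, time in s.
With the tool pointing down it reaches from about 0.4 to 0.875 m from the base axis. Payload 6.5 kg.
Tool frame: the origin (TCP) lies on the centre line of the jaws, within the pads' length; the fingertips stand 25 mm ahead of it and the grasp point (between the pads) lies 6 mm ahead of it (arm.tcp_to_tips is the distance from the TCP to the fingertips, in m); z points along the fingers, y is the line along which they close (so a half turn about z gives the same grasp; the last joint's range is limited). The gripper opens to 85 mm and grips with 20 to 120 N. Pads are 22 mm wide; open, the fingers measure 114 mm over their backs; the gripper's body (76 mm by 85 mm) begins 54 mm behind the grasp point. The pads swing forward as they close: fully open they stand 13 mm farther back than shut.
Start: joints at [-1.409, 0.536, -0.004, 1.538, 0.003, 1.067, -0.071], TCP at [0.147, 0.633, 0.256] pointing down, gripper open.
Joint ranges: [-2.7, 2.7], [-0.37, 2.16], [-1.27, 1.26], [0.24, 2.4], [-1.31, 4.45], [0.19, 1.91], [-2.76, 2.76]. Speed limits (rad/s): [2.39, 2.39, 3.14, 3.14, 3.14, 3.14, 3.14].

## Interface

Orientations are given as [roll, pitch, yaw] about the fixed x, y, z axes, in that order (R = Rz(yaw) Ry(pitch) Rx(roll)).
In Python, from bench import status, optics, ticket, arm gives the robot as it stands.
- The arm moves only by the tool send_rows, never from a script. Its argument "steps" is text: rows parted by semicolons, each of 4 numbers parted by spaces: the shift along the tool's x, y, z in cm, then the turn about the tool's z in rad. A call has exactly 8 rows; each row shifts and turns the commanded pose from where the row before left it, along the tool's axes as they then stand; what a row does not reach is not made up. A row lasts 1/10 s, in which the tool goes at most 50 mm and 8.59 degrees, less where a joint would pass 70% of its speed; a pose out of reach is approached as far as the arm can. A call is refused whole if a number of a shift passes 5 or a number of a turn 0.15, either way. A call with a gripper value outside its range is refused whole. "claw" is the gripper command: -1 is shut, 1 is fully open, values between are in proportion, set as the call begins (left out, the last holds). The fingers move at their own pace and stop on an object; "squeeze" is the grip in N (left out, the last holds). Time passes only in rows, so rows that do not move let the fingers close, or fill a call up. It gives the time, the measured TCP pose, the force, the opening and the grip force at its end, in the units of the state.
- status.get_obs(): the state, without advancing time (a new reading comes with each control period).
- optics.camera(name): name is "scene" or "top" or "wrist"; returns a dict with "img" (400x640x3 uint8, red, green, blue), "fx", "fy", "cx", "cy" (pixels), "R" (3x3) and "t" (3): a world point X has camera coordinates R X + t; the wrist camera has in their place "tool_from_camera" (4x4, takes a point from camera to tool coordinates, whose origin is the TCP and whose axes are the flange's). Camera axes: x right, y down, z forward; pixel columns grow to the right and rows downward; lengths in m; the calibration is good to about 2 mm. A picture is of the moment at which its call begins: read the wrist's pose just before it. There is no depth.
- ticket.sign_off(): hands the job in; it is judged then, once.
The state is a dict: "t": time; "joint_pos": joint angles; "dq": joint speeds; "joint_torque": joint torques, N m; "position": TCP position; "tcp_rot": TCP orientation; "force": force on the tool from outside, world axes, zero at the start; "ft_torque": the same for the moment, N m; "opening": finger opening in m; "gripper_force": force on a finger pad.
Only numpy, scipy, OpenCV 4.12 (cv2) and the standard library are available. Lean on these libraries where they do the work, as an engineer would, in place of code of your own. Each camera call takes 0.05 s, during which the arm holds its last target. There are 200 camera calls.

## Task

Take the spring clip out of its wooden rest and push its straight leg down through the cross hole in the lemon press's pivot pin until the bow snaps over the pin and the clip sits fully home, upright, then let go of it. The pin may have crept out of its hub a little, so feel for the hole; be gentle: never press the clip on the pin or press with more than about 20 N, and leave the other things on the worktop where they are.

Things in the scene. Friction and masses are not known exactly. Their poses are not given: they have to be found in the camera images.
- pin_mouth (a point): Point where the steel pivot pin (20 mm diameter) leaves the hub's front face, on the pin's axis, 85 mm above the worktop. x axis: along the pin INTO the hub, z up. The pin sticks out along -x. Its vertical cross hole (7.8 mm square, edges eased crosswise) crosses the pin axis somewhere 30 to 52 mm out from here, differently each time and not measured: feel or look for it.
- press: Lemon press, fixed: grey stand, aluminium lever and black handle along its -y. Origin on the worktop under point pin_mouth, same axes. Its pin ends 12.7 mm beyond the cross hole's centre, cannot turn, and slides along its axis (hole 30 to 54 mm out) only against about 14 N of friction. The hub reaches 22 mm above the pin axis.
- clip_grip (a point): Centre of the clip's white ribbed grip: 14 mm thick along its own x (grasp here), 30 mm along y, 32 mm tall along z (up). Below it hang the straight leg (6 mm wire, axis 4 mm to the -y side of this point, tapered tip 66 mm below it) and the sprung bow (5 mm wire, on the +y side, flared tip 59 mm below it).
- clip_seat (a point): Point on the straight leg's axis, level with the middle of the bow: the pin's axis passes here when the clip is home. 40 mm below the grip's centre and 4 mm to its -y side; the leg's tip is 26 mm below it. Clip axes: x across its thickness, y from leg to bow, z up.
- clip: Spring clip (R-shaped hair pin with a moulded grip, loose, about 70 g), standing upright in the rest; origin and axes as point clip_seat. When home its leg goes down through the pin, the bow hugs one side of the pin and clip x lies along the pin; the bow may be on either side.
- clip_bow (a joint): Bow's spring: 0 when relaxed, grows (rad) as the bow is forced away from the leg; it rises to about 0.1 as it rides over the pin and falls back below 0.05 when it has snapped over. Riding over takes only about 3 to 8 N of downward push, then the bow pulls itself home; beyond home the resistance rises steeply.
- rest: Wooden rest, 39 x 60 x 56 mm (x, y, z), fixed, origin in the middle of its underside; a trench 9 mm wide (x) and 37 mm long (y) holds the clip's wires, with the grip standing on its top, 56 mm above the worktop. The clip is lifted straight up out of it (at least 55 mm).
- lemon: bystander, a yellow lemon, 78 mm long
- mandarin: bystander, an orange mandarin, 64 mm
- teaspoon: bystander, a teaspoon, 139 mm long, lying flat
- mug_teal: bystander, a teal mug, 94 mm tall, origin under its middle
- steel_tumbler: bystander, a steel tumbler, 104 mm tall
- cream_tube: bystander, a white tube, 136 mm long, lying flat

How it is judged:
On the way, in this order (a step that is already met when the one before it is completed fails the run):
1. the clip is lifted clear of its rest (height (world z) of clip_seat above 0.09 m), for 0.1 s.
2. the straight leg is in the cross hole and the bow is forced open over the pin (value of joint clip_bow above 0.05 rad and z of clip_seat in the frame of pin_mouth below 0.022 m and y of clip_seat in the frame of pin_mouth between -0.004 and 0.004 m and x of clip_seat in the frame of pin_mouth between -0.058 and -0.026 m), for 0.02 s.
At the end, for the whole second after the job is handed in: the clip sits released and at rest on the pin: its leg through the cross hole, the middle of the bow within 4 mm of the pin's axis in height and across, 26 to 58 mm out from pin_mouth, the bow relaxed (below 0.06 rad), within 0.25 rad of upright and 0.3 rad of square to the pin (value of joint clip_bow below 0.06 rad and z of clip_seat in the frame of pin_mouth between -0.004 and 0.004 m and y of clip_seat in the frame of pin_mouth between -0.004 and 0.004 m and x of clip_seat in the frame of pin_mouth between -0.058 and -0.026 m and angle between clip_seat's own z axis and vertical below 0.25 rad and angle between the x axis of clip_seat and the x axis of pin_mouth, either way round below 0.3 rad and linear speed of clip below 0.02 m/s); the robot touches nothing.
It fails at once if the clip's tip is pressed on top of the pin with more than 28 N before it has entered the hole (contact force between clip and press above 28 N and z of clip_seat in the frame of pin_mouth above 0.028 m).
It fails at once if the clip is pressed too hard on the press or its pin: all contact forces between them together over 60 N (a downward push of about 20 N stays well below) (contact force between clip and press above 60 N).
It fails at once if the robot hits the press with more than 30 N (contact force between any of the fingers, the arm and press above 30 N).
It fails at once if a bystander is moved more than 40 mm (distance of any of lemon, mandarin, teaspoon, mug_teal, steel_tumbler, cream_tube from where it was at the start of the episode above 0.04 m).
It also fails if it takes over 64 s, if anything falls off the work surface, if the arm or the gripper's body presses on something with over 40 N, if the wrist force passes 120 N, or if a joint passes its speed limit or range.

## Working session

There is one attempt and no reset: what is moved stays moved. The work goes in short steps, Python scripts to look and compute and a tool call to move; the robot and the scene stay as the last step left them, time stands still between calls to the robot, and variables do not carry over. Pictures are saved under pics/ and viewed, at most 10 in all, crops included, and the job is handed in when it is done.

Besides the shell and the picture viewer there is one more tool, called after "Request:" as name(argument=value, ...), one argument or row to a line, values as JSON. send_rows: Moves the arm, as the interface text tells. Its arguments: {"type":"object","properties":{"steps":{"type":"string"},"claw":{"type":"number"},"squeeze":{"type":"number"}},"required":["steps"]}

```bash
mkdir -p pics; ls
cat > h.py <<'E'
from bench import status, optics, ticket, arm
import numpy as np, cv2
def ray(c,u,v):
    d=np.linalg.inv(c['R'])@np.array([(u-c['cx'])/c['fx'],(v-c['cy'])/c['fy'],1]); o=-np.array(c['R']).T@np.array(c['t']); return o,d/np.linalg.norm(d)
def onz(c,u,v,z):
    o,d=ray(c,u,v); return o+d*(z-o[2])/d[2]
def tri(c1,p1,c2,p2):
    o1,d1=ray(c1,*p1);o2,d2=ray(c2,*p2)
    s=np.linalg.lstsq(np.c_[d1,-d2],o2-o1,rcond=None)[0]
    a=o1+s[0]*d1;b=o2+s[1]*d2
    return (a+b)/2,np.linalg.norm(a-b)
E
python3 - <<'E'
from h import *
import pickle
s=status.get_obs();print(s)
C={}
for n in('scene','top','wrist'):
    C[n]=optics.camera(n);cv2.imwrite(f'pics/{n}0.png',C[n]['img'][...,::-1])
    print(n,{k:v for k,v in C[n].items() if k!='img'})
pickle.dump(C,open('c.pkl','wb'))
E
```

```text
pics
{'t': 0.0, 'joint_pos': array([-1.40924111,  0.53717957, -0.00444938,  1.53888747,  0.00260478,
        1.06732208, -0.07119079]), 'dq': array([-0.00099194, -0.0004845 , -0.00082382,  0.00089078, -0.00036133,
        0.00108377, -0.00014627]), 'joint_torque': array([-6.91998848e-04, -5.83389723e+01,  1.04786463e+00, -2.59113747e+01,
        1.22153544e-02,  9.30326816e-03, -6.66693026e-06]), 'position': array([0.14663848, 0.63262146, 0.25539869]), 'tcp_rot': array([-3.13980668e+00,  1.29858019e-04,  2.91393029e+00]), 'force': array([-0.34300159,  0.68914166, -0.05688464]), 'ft_torque': array([0.02329933, 0.0057684 , 0.00516771]), 'gripper_force': 0.0, 'opening': 0.08544544344117766}
scene {'fx': 473.11686581288734, 'fy': 473.11686581288734, 'cx': 316.7765891574364, 'cy': 205.5294730788398, 'R': array([[ 0.88204   , -0.47103664, -0.01139855],
       [-0.33712798, -0.61401924, -0.71367016],
       [ 0.32916587,  0.6333284 , -0.70038916]]), 't': array([-0.53795372,  0.14300243,  1.29739176])}
top {'fx': 512.8315591750451, 'fy': 512.8315591750451, 'cx': 313.90262161117124, 'cy': 200.76962502783203, 'R': array([[ 0.02650391, -0.99938898,  0.02278635],
       [-0.9822648 , -0.03026873, -0.18503965],
       [ 0.1856163 , -0.01747796, -0.98246685]]), 't': array([-0.19162044,  0.52302922,  1.27825056])}
wrist {'fx': 277.1839421124364, 'fy': 277.1839421124364, 'cx': 322.24497406497875, 'cy': 203.06324579541996, 'tool_from_camera': array([[-2.52049539e-04, -9.64674410e-01, -2.63444907e-01,
         6.73054860e-02],
       [ 9.99999954e-01, -2.88055240e-04,  9.80470317e-05,
        -8.39501816e-04],
       [-1.70470148e-04, -2.63444870e-01,  9.64674438e-01,
        -1.17912916e-01],
       [ 0.00000000e+00,  0.00000000e+00,  0.00000000e+00,
         1.00000000e+00]])}
```

View pics/scene0.png

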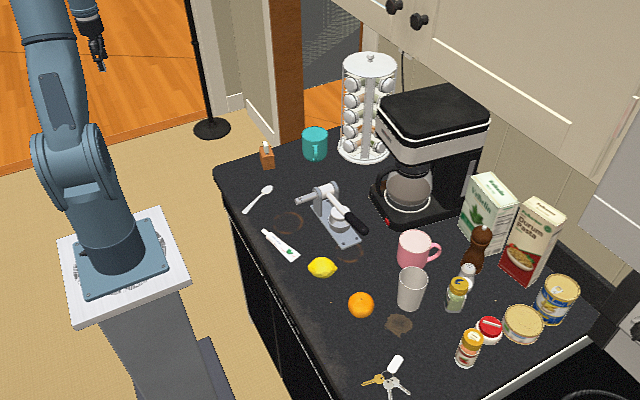

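View pics/top0.png

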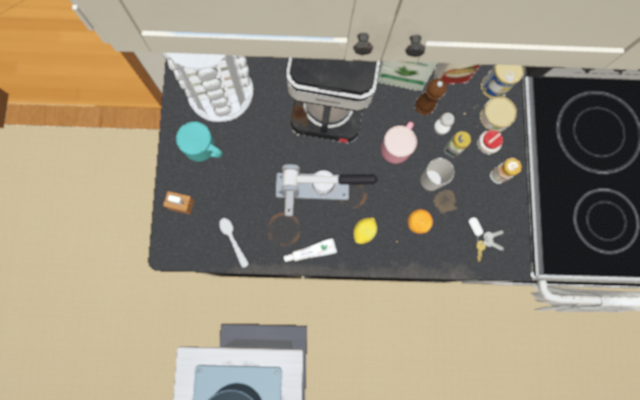

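The rest with its white grip is at scene (267,155) and top (178,202). The press hub is at top (290,172), with the pin or bearing pointing toward the robot and ending near (290,213). I'll zoom in on both.

Run:
```python
from h import *
import pickle
C=pickle.load(open('c.pkl','rb'))
s=C['scene']['img'];t=C['top']['img']
f=lambda im,x,y,w,h,k:cv2.resize(im[y:y+h,x:x+w],(w*k,h*k),interpolation=cv2.INTER_CUBIC)
a=np.hstack([f(s,245,130,50,50,6),f(t,153,177,50,50,6)])
b=np.hstack([f(s,290,170,80,80,5)[:300,:400],f(t,265,157,50,75,4)])
out=np.zeros((600,600,3),np.uint8);out[:300,:600]=a;out[300:,:600]=b[:300,:600]
cv2.imwrite('pics/crop1.png',out[...,::-1])
c=C['top'];
for n,p,z in(('grip top',(174,199),.088),('hub',(290,172),.107),('pinend',(290,213),.085)):print(n,onz(c,*p,z))
```

```text
grip top [0.51502939 0.17451539 0.088     ]
hub [ 0.58918142 -0.11376789  0.107     ]
pinend [ 0.4887994  -0.11679011  0.085     ]
```

View pics/crop1.png

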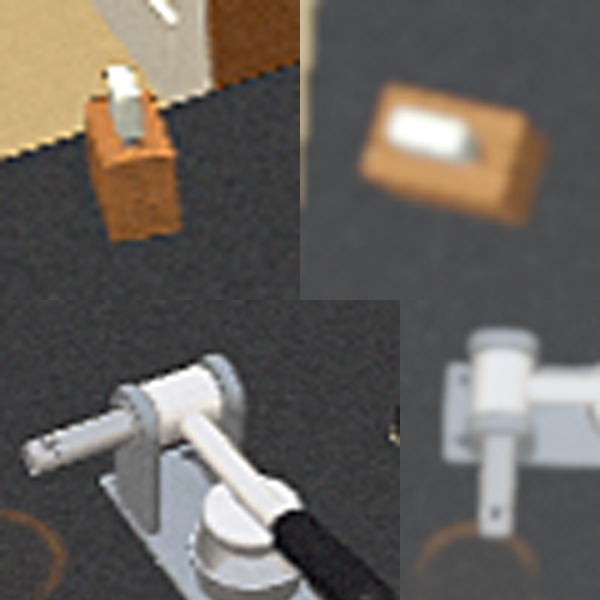

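The top crop shows the cross hole itself at about top (288.7,210.3), on a pin running from about (289.2,189) to (288.7,215.7). The grip's centre is near (174,199), with its long axis tilted a few degrees from world y.

Run:
```python
from h import *
import pickle
C=pickle.load(open('c.pkl','rb'))
c=C['top'];t=c['img']
def mask(cond,x,y,w,h):
    m=np.zeros(t.shape[:2],np.uint8);m[y:y+h,x:x+w]=cond[y:y+h,x:x+w];return m
g=t.astype(int)
w=mask(g.min(2)>150,160,185,35,35)
p=cv2.findNonZero(w);r=cv2.minAreaRect(p);print(r,p.mean(0))
q=cv2.boxPoints(r);print(np.array([onz(c,*x,.088) for x in q]).round(4), onz(c,*r[0],.088))
o=mask((g[...,0]-g[...,2]>50),155,185,45,40);r=cv2.minAreaRect(cv2.findNonZero(o|w));print(r)
q=cv2.boxPoints(r);print(np.array([onz(c,*x,.056) for x in q]).round(4))
# pin rows
for v in range(186,218,2):
    row=g[v,275:305].sum(1)/3;k=np.where(row>110)[0]+275
    print(v,k.min() if len(k) else None,k.max() if len(k) else None,row.astype(int)[8:20])
for p in((288.7,210.3),(289.2,189.5),(288.7,215.7)):print(onz(c,*p,.095))
print(tri(C['top'],(174.3,199.2),C['scene'],(265.3,145)))
```

```text
((173.5, 199.0), (8.0, 13.0), 90.0) [[173.89108911 198.88118812]]
[[0.5247 0.1927 0.088 ]
 [0.5257 0.1603 0.088 ]
 [0.5053 0.1588 0.088 ]
 [0.5043 0.1911 0.088 ]] [0.51499095 0.17575943 0.088     ]
((177.99717712402344, 201.8455047607422), (28.25734519958496, 17.83885383605957), 12.994616508483887)
[[0.4983 0.211  0.056 ]
 [0.5439 0.2045 0.056 ]
 [0.5295 0.1328 0.056 ]
 [0.4839 0.1398 0.056 ]]
186 275 304 [168 174 179 182 183 183 185 187 188 188 186 184]
188 275 304 [165 172 176 178 179 181 181 181 181 180 180 179]
190 275 304 [143 147 152 158 165 169 170 171 173 170 163 157]
192 275 304 [130 133 145 169 188 195 197 197 196 187 165 142]
194 275 304 [135 134 149 173 191 198 199 199 197 187 163 139]
196 276 304 [147 144 154 177 192 198 199 199 197 185 160 137]
198 285 304 [ 93 104 139 174 193 198 199 199 197 183 151 114]
200 285 293 [ 78 106 151 182 195 199 199 199 197 182 146 102]
202 285 293 [ 79 107 152 183 196 199 199 199 196 181 147 103]
204 285 293 [ 81 109 153 184 197 198 199 198 195 175 137  95]
206 285 293 [ 81 109 154 185 197 199 199 200 193 170 128  90]
208 284 293 [ 83 112 158 185 186 177 177 183 182 160 120  88]
210 284 293 [ 83 122 171 190 172 140 144 176 184 161 117  86]
212 284 293 [ 95 123 165 188 190 186 187 193 188 160 116  85]
214 284 292 [100 121 156 179 187 190 191 190 179 149 108  80]
216 286 291 [ 83  88 100 113 118 121 124 123 118 107  95  86]
[ 0.49388737 -0.11360083  0.095     ]
[ 0.54688194 -0.11296918  0.095     ]
[ 0.48027079 -0.11408581  0.095     ]
(array([0.5166752 , 0.17628   , 0.07785728]), np.float64(0.0005507003312069432))
```

```bash
cat >> h.py <<'E'
def Rz(yaw): return np.array([[np.cos(yaw),np.sin(yaw),0],[np.sin(yaw),-np.cos(yaw),0],[0,0,-1.]]) # tool axes as columns, pointing down
def plan(x,y,z,yaw,n):
    o=status.get_obs();p=o['position'];y0=o['tcp_rot'][2];d=(np.array([x,y,z])-p)/n
    t=-((yaw-y0+np.pi)%(2*np.pi)-np.pi)/n;yy=y0;r=[]
    for i in range(n):
        r.append(' '.join('%.2f'%v for v in Rz(yy).T@d*100)+' %.3f'%t);yy-=t
    for i in range(0,n,8):print('; '.join(r[i:i+8]))
E
python3 - <<'E'
from h import *
plan(.5155,.1755,.2,1.371,16)
E
```

```text
-2.89 -2.26 0.35 0.096; -3.10 -1.98 0.35 0.096; -3.27 -1.67 0.35 0.096; -3.42 -1.35 0.35 0.096; -3.53 -1.01 0.35 0.096; -3.61 -0.67 0.35 0.096; -3.66 -0.31 0.35 0.096; -3.67 0.04 0.35 0.096
-3.65 0.39 0.35 0.096; -3.60 0.74 0.35 0.096; -3.51 1.08 0.35 0.096; -3.39 1.42 0.35 0.096; -3.23 1.74 0.35 0.096; -3.05 2.04 0.35 0.096; -2.84 2.32 0.35 0.096; -2.60 2.59 0.35 0.096
```

Request:
send_rows(
  steps="-2.9 -2.26 0.35 0.096; -3.1 -1.98 0.35 0.096; -3.27 -1.67 0.35 0.096; -3.42 -1.35 0.35 0.096; -3.53 -1.0 0.35 0.096; -3.6 -0.67 0.35 0.096; -3.66 -0.31 0.35 0.096; -3.67 0.04 0.35 0.096",
  claw=1,
)

```text
t: 0.95
position: [0.3323, 0.4035, 0.2281]
tcp_rot: [-3.141, 0.0, 2.142]
force: [-0.2, 0.5, 0.1]
opening: 0.0853
gripper_force: 0.0
```

Request:
send_rows(
  steps="-3.65 0.39 0.35 0.096; -3.6 0.74 0.35 0.096; -3.5 1.08 0.35 0.096; -3.4 1.42 0.35 0.096; -3.23 1.74 0.35 0.096; -3.05 2.04 0.35 0.096; -2.84 2.32 0.35 0.096; -2.6 2.6 0.35 0.096",
)

```text
t: 1.75
position: [0.5178, 0.176, 0.2001]
tcp_rot: [-3.141, -0.0, 1.374]
force: [-0.0, -0.0, -1.1]
opening: 0.0851
gripper_force: 0.0
```

```bash
cat >> h.py <<'E'
def wcam():
    from scipy.spatial.transform import Rotation as Ro
    o=status.get_obs();c=optics.camera('wrist');T=np.eye(4);T[:3,:3]=Ro.from_euler('xyz',o['tcp_rot']).as_matrix();T[:3,3]=o['position']
    W=np.linalg.inv(T@c['tool_from_camera']);c['R']=W[:3,:3];c['t']=W[:3,3];return o,c
E
python3 - <<'E'
from h import *
o,c=wcam();print(o['t'],o['position'],o['tcp_rot'])
cv2.imwrite('pics/w1.png',c['img'][...,::-1])
g=c['img'].astype(int);w=((g.min(2)>140)&(np.ptp(g,axis=2)<40)).astype(np.uint8)
n,l,st,ce=cv2.connectedComponentsWithStats(w)
p=c['R']@np.array([.5155,.1755,.088])+c['t'];print('pred',p[0]/p[2]*c['fx']+c['cx'],p[1]/p[2]*c['fy']+c['cy'])
for i in range(1,n):
    if st[i,4]>100:print(st[i],ce[i],cv2.minAreaRect(cv2.findNonZero((l==i).astype(np.uint8))))
E
```

```text
1.75 [0.51780896 0.17601472 0.20008264] [-3.14138814e+00 -4.31501308e-05  1.37417870e+00]
pred 320.58068484323985 207.52721288417925
[ 430    0  210   91 9969] [545.71842712  40.89236634] ((533.91259765625, 37.397369384765625), (63.36973571777344, 221.0249481201172), 78.2065658569336)
[432  41  13  19 185] [437.67027027  49.24324324] ((438.0445556640625, 49.94554138183594), (17.413150787353516, 11.641935348510742), 84.2894058227539)
[  541   123    99   181 11656] [598.83381949 207.21233699] ((590.0, 213.0), (180.0, 98.0), 90.0)
[314 181  16  44 617] [321.46029173 204.70988655] ((321.5, 202.5), (43.0, 15.0), 90.0)
[   0  248   87   94 4756] [ 42.75189235 288.07253995] ((38.434444427490234, 293.67041015625), (96.07096862792969, 74.60932159423828), 63.92464065551758)
[ 237  277   77   60 1069] [280.9354537  301.73152479] ((274.76922607421875, 304.6538391113281), (22.46535873413086, 88.75202941894531), 56.30992889404297)
[191 282  15  11 105] [199.39047619 286.16190476] ((198.0, 287.0), (10.0, 14.0), 90.0)
[440 282  15  11 104] [445.01923077 286.07692308] ((447.0, 287.0), (10.0, 14.0), 90.0)
```

View pics/w1.png

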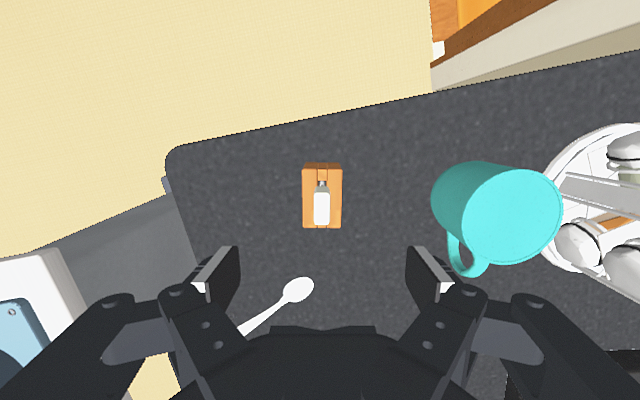

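The grip is at columns 314–329, rows 190–225, within about 1 mm of the prediction and square to the jaws. The trench and bow show on its upper side, which is tool +x. Descending with the jaws half open.

Request:
send_rows(
  steps="-0.05 -0.07 1.4 0; -0.05 -0.07 1.5 0; 0 0 1.5 0; 0 0 1.5 0; 0 0 1.5 0; 0 0 1.5 0; 0 0 1.4 0; 0 0 0.9 0",
  claw=-0.1,
  squeeze=40,
)

```text
t: 2.6
position: [0.5151, 0.1764, 0.0868]
tcp_rot: [-3.141, 0.001, 1.378]
force: [-0.2, -0.1, 1.0]
opening: 0.0382
gripper_force: 0.0
```

Request:
send_rows(
  steps="0 0 0.1 0; 0 0 0 0; 0 0 0 0; 0 0 0 0; 0 0 0 0; 0 0 0 0; 0 0 0 0; 0 0 0 0",
  claw=-1,
)

```text
t: 3.4
position: [0.5156, 0.1765, 0.0874]
tcp_rot: [3.142, -0.0, 1.378]
force: [-0.4, 0.6, -0.7]
opening: 0.0133
gripper_force: 43.0
```

Request:
send_rows(
  steps="0 0 -0.8 0; 0 0 -1.5 0; 0 0 -2 0; 0 0 -2 0; 0 0 -2.5 0; 0 0 -2.5 0; 0 0 -2 0; 0 0 -0.7 0",
)

```text
t: 4.2
position: [0.5166, 0.1767, 0.2304]
tcp_rot: [3.139, -0.003, 1.378]
force: [-0.0, -0.1, -0.7]
opening: 0.013
gripper_force: 43.2
```

Run:
```python
from h import *
o=status.get_obs();print(o['position'],o['tcp_rot'],o['force'],o['opening'])
c=optics.camera('scene');t=optics.camera('top')
p=c['R']@(o['position']+[0,0,-.03])+c['t'];u,v=int(p[0]/p[2]*c['fx']+c['cx']),int(p[1]/p[2]*c['fy']+c['cy']);print(u,v)
f=lambda im,x,y,w,h,k:cv2.resize(im[y:y+h,x:x+w],(w*k,h*k),interpolation=cv2.INTER_CUBIC)
o,w=wcam()
q=f(c['img'],max(u-30,0),max(v-30,0),60,80,6)
out=np.zeros((480,800,3),np.uint8);out[:,:360]=q[:480];out[:,360:]=f(w['img'],212,120,220,240,2)
cv2.imwrite('pics/c2.png',out[...,::-1])
plan(.496,-.1135,.235,1.56,8)
```

```text
[0.51661092 0.17668467 0.23039739] [ 3.13864375e+00 -2.75328410e-03  1.37754527e+00] [-0.00380386 -0.11922017 -0.71605206] 0.013048360002496026
261 112
-3.60 0.46 -0.09 -0.023; -3.61 0.37 -0.09 -0.023; -3.62 0.29 -0.09 -0.023; -3.63 0.21 -0.09 -0.023; -3.63 0.13 -0.09 -0.023; -3.63 0.04 -0.09 -0.023; -3.63 -0.04 -0.09 -0.023; -3.63 -0.12 -0.09 -0.023
```

View pics/c2.png

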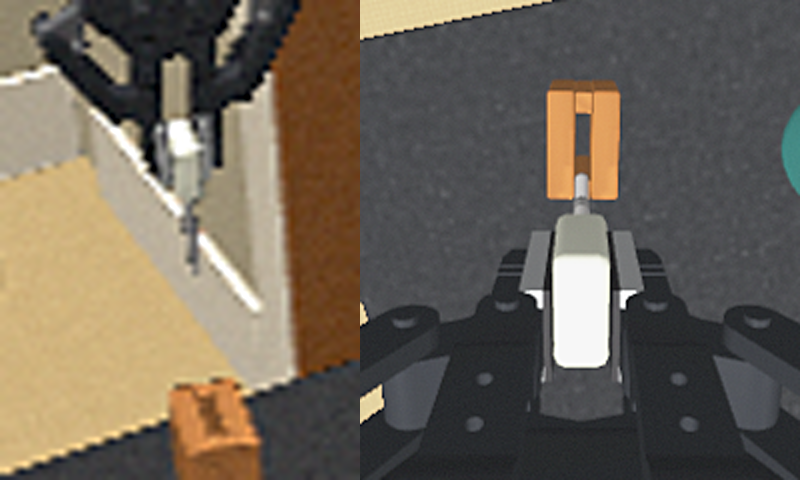

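The clip is lifted. Its bow is on the tool +x side, so by ray the grip centre is at tool x ≈ -0.7 mm and the leg at tool x ≈ -4.7 mm. Next I go over the pin, stopping about 30 mm to the -y side so the hole is visible past the clip.

Request:
send_rows(
  steps="-3.97 0.5 0 -0.023; -3.98 0.4 0 -0.023; -3.99 0.32 0 -0.023; -4.0 0.23 0 -0.023; -4.0 0.14 0 -0.023; -4.0 0.04 0 -0.023; -4.0 -0.04 0 -0.023; -4.0 -0.13 0 -0.023",
)

```text
t: 5.15
position: [0.4931, -0.1443, 0.2262]
tcp_rot: [-3.139, -0.0, 1.563]
force: [0.9, 0.4, -0.4]
opening: 0.013
gripper_force: 43.1
```

Run:
```python
from h import *
import pickle
o,c=wcam();print(o['t'],o['position'],o['tcp_rot'],o['force'])
pickle.dump(c,open('c3.pkl','wb'))
im=c['img'];cv2.imwrite('pics/w3.png',cv2.resize(im[80:300,190:454],(792,660))[:600,:,::-1])
```

```text
5.15 [ 0.49307542 -0.14426052  0.22616184] [-3.13927525e+00 -3.85873321e-04  1.56293822e+00] [ 0.94603355  0.37822328 -0.43492388]
```

View pics/w3.png

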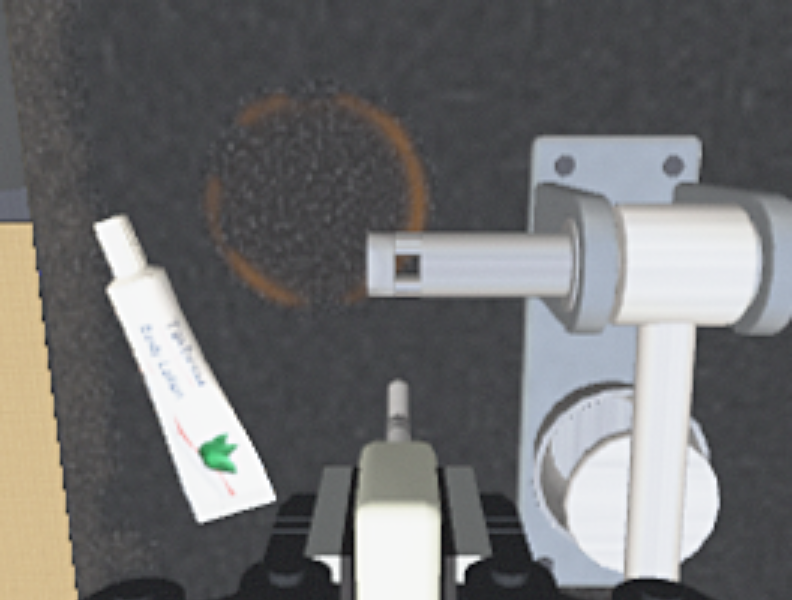

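The hole shows clearly at crop (407,265), which is u≈325.8, v≈168.3. The pin end is at u≈312.7 and the mouth at u≈380.

Run:
```python
from h import *
import pickle
c=pickle.load(open('c3.pkl','rb'))
for u,v,z in((325.8,168.3,.095),(312.7,168.3,.09),(381,168.3,.09),(320,157.8,.085),(320,179,.085)):print(onz(c,u,v,z))
g=c['img'].astype(int)
G=g.mean(2)
print(G[160:177,318:334].astype(int))
h=onz(c,325.8,168.3,.095)
plan(h[0],h[1]+.0047,.195,1.568,8)
```

```text
[ 0.49536264 -0.11380104  0.095     ]
[ 0.48336605 -0.11442545  0.09      ]
[ 0.54608578 -0.11490334  0.09      ]
[ 0.4901112  -0.10542877  0.085     ]
[ 0.48990713 -0.12534427  0.085     ]
[[173 169 164 160 200 192 192 191 192 194 194 191 181 172 172 174]
 [182 181 173 167 202 199 199 197 197 199 200 197 190 185 186 186]
 [186 189 187 172 193 192 191 191 191 192 191 192 193 196 193 196]
 [195 197 194 182 209 208 206 206 208 209 207 205 203 202 200 199]
 [199 201 197 169 170 173 175 173 174 174 174 174 189 200 195 197]
 [197 202 197 142  77  84  85  84  81  75  68  92 169 202 194 195]
 [198 202 199 144  66  75  81  89  85  69  49  90 178 204 198 198]
 [196 204 199 149  70  74  77  82  82  72  56  95 183 210 203 201]
 [195 202 200 151  74  74  69  66  75  69  57  99 180 208 202 201]
 [198 202 200 149  74  79  72  65  74  69  61  96 178 204 198 195]
 [196 202 200 147  56  63  65  58  56  56  48  90 177 202 196 197]
 [196 203 200 148  76  84  88  86  81  85  78 103 175 203 197 197]
 [199 203 198 145 108 113 115 117 115 116 112 122 174 205 201 199]
 [198 203 199 156 148 151 153 151 150 150 148 153 184 206 203 203]
 [201 202 199 181 198 196 196 196 196 197 197 196 198 202 199 200]
 [196 199 199 183 208 207 207 206 208 206 205 205 198 196 197 196]
 [187 191 191 176 181 182 181 181 186 184 186 184 186 194 195 195]]
0.54 0.04 0.40 -0.002; 0.54 0.04 0.40 -0.002; 0.54 0.04 0.40 -0.002; 0.54 0.04 0.40 -0.002; 0.54 0.04 0.40 -0.002; 0.54 0.04 0.40 -0.002; 0.54 0.04 0.40 -0.002; 0.54 0.04 0.40 -0.002
```

Request:
send_rows(
  steps="0.4 0 0.4 0; 0.6 0.05 0.6 0; 0.6 0.05 0.6 0; 0.6 0.05 0.6 0; 0.5 0.02 0.6 0; 0.4 0 0.6 0; 0.3 0 0.5 0; 0 0 0.2 0",
)

```text
t: 6.0
position: [0.496, -0.1084, 0.1857]
tcp_rot: [-3.141, -0.0, 1.563]
force: [0.1, 0.0, -0.9]
opening: 0.0131
gripper_force: 43.1
```

Run:
```python
from h import *
o,c=wcam();print(o['t'],o['position'],o['tcp_rot'],o['force'])
d=optics.camera('scene');t=optics.camera('top')
def proj(c,X):
    p=c['R']@np.array(X)+c['t'];return p[:2]/p[2]*[c['fx'],c['fy']]+[c['cx'],c['cy']]
tip=o['position']+[0,-.0047,-.0814];print('tip',tip,proj(c,tip),proj(d,tip),proj(t,tip))
f=lambda im,x,y,w,h,k:cv2.resize(im[y:y+h,x:x+w],(w*k,h*k),interpolation=cv2.INTER_CUBIC)
u,v=proj(d,tip).astype(int)
out=np.hstack([f(c['img'],270,160,100,120,4),f(d['img'],u-24,v-30,50,60,8)])
cv2.imwrite('pics/c4.png',out[...,::-1]);print(u-24,v-30)
```

```text
6.0 [ 0.49604544 -0.10840569  0.18566031] [-3.14074490e+00 -1.65045324e-04  1.56265065e+00] [ 0.12288538  0.01089542 -0.85545625]
tip [ 0.49604544 -0.11310569  0.10426031] [323.44175564 223.72385319] [299.4004515 195.0366359] [288.43569051 208.81121757]
275 165
```

View pics/c4.png

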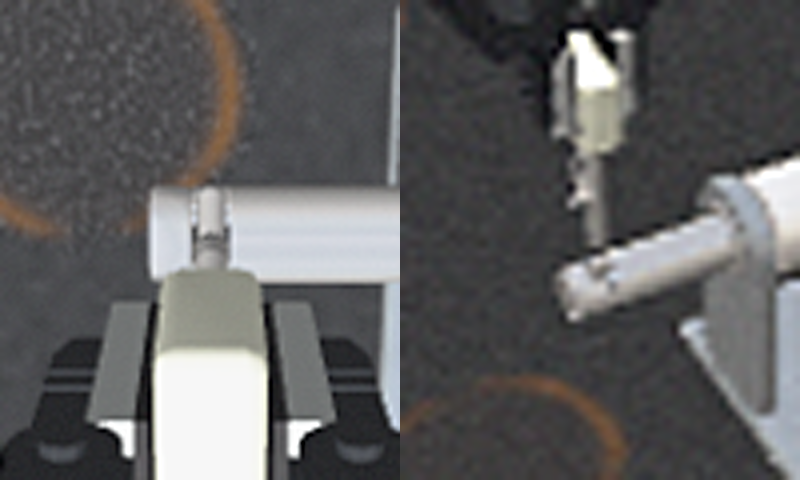

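Run:
```python
from h import *
d=optics.camera('scene');print(status.get_obs()['position'])
g=d['img'].astype(int).mean(2)
print(g[190:206,290:312].astype(int))
for u,v in((300.2,198.4),(300.6,198.7),(301,199)):print(onz(d,u,v,.095))
```

```text
[ 0.49640009 -0.10944428  0.18649049]
[[ 60  60  61  59  63  59  81  79 120 133  96  61  55  63  58  71  67  56
   54  56  64  44]
 [ 61  60  56  60  63  51  48  42  89 123 106  61  60  58  59  60  57  58
   54  58  53  40]
 [ 60  58  61  57  64  62  52  59  81 130 100  58  52  63  63  58  62  59
   60  53  40  90]
 [ 60  62  67  65  62  62  57  55  87 127 111  70  57  55  55  46  37  38
   86 113 197 213]
 [ 59  63  56  57  62  64  57  63  78 128 111  69  53  41  39  67 104 198
  214 204 196 191]
 [ 56  56  57  66  58  57  55  52  67 121  90  42  37 101 197 212 205 203
  193 193 194 194]
 [ 54  58  62  59  60  53  59  52  46  37  92 215 222 205 199 196 193 192
  194 197 201 200]
 [ 61  49  61  57  58  51  40  84 118 210 194 195 200 193 194 196 195 201
  198 194 189 178]
 [ 56  55  61  59  49 106 193 212 149 151 117 137 188 197 198 202 195 189
  181 169 157 145]
 [ 69  63  57  48  98 166 209 207 180 116 126 212 213 199 190 179 178 161
  148 134 116 101]
 [ 57  60  65  58  79 123 205 209 198 189 189 130 176 183 167 156 141 120
  108  95  72  51]
 [ 58  61  60  61  81 124 161 181 196 204 186 141 160 147 124 111  98  73
   56  48  58  55]
 [ 62  60  57  59  47 118 129 166 171 158 151 144 122 105  80  53  51  53
   58  54  54  55]
 [ 58  53  58  62  53  82 123 151 137 123 116  75  37  50  58  52  59  65
   65  62  61  53]
 [ 58  63  60  61  57  47 178 135  80  63  63  53  64  63  56  57  55  54
   53  48  56  74]
 [ 56  64  68  57  59  49  63  59  52  57  51  51  59  61  56  59  61  60
   58  55 138 185]]
[ 0.49597902 -0.11745143  0.095     ]
[ 0.49641232 -0.119073    0.095     ]
[ 0.49684505 -0.1206924   0.095     ]
```

Request:
send_rows(
  steps="-0.05 -0.05 0.1 0; 0 0 0.15 0; 0 0 0.15 0; 0 0 0.15 0; 0 0 0.15 0; 0 0 0.15 0; 0 0 0.15 0; 0 0 0.1 0",
)

```text
t: 7.0
position: [0.4957, -0.1095, 0.1751]
tcp_rot: [-3.141, 0.0, 1.562]
force: [-0.2, 1.6, -0.9]
opening: 0.0132
gripper_force: 43.1
```

Request:
send_rows(
  steps="0 0 0.05 0; 0 0 0.05 0; 0 0 0.05 0; 0 0 0.05 0; 0 0 0.05 0; 0 0 0.05 0; 0 0 0 0; 0 0 0 0",
)

```text
t: 7.8
position: [0.4958, -0.1095, 0.1723]
tcp_rot: [3.142, -0.0, 1.562]
force: [-0.2, -0.3, -0.5]
opening: 0.0134
gripper_force: 43.1
```

Request:
send_rows(
  steps="0 0 0.1 0; 0 0 0.1 0; 0 0 0.1 0; 0 0 0.1 0; 0 0 0.1 0; 0 0 0.1 0; 0 0 0 0; 0 0 0 0",
)

```text
t: 8.6
position: [0.4957, -0.1095, 0.1663]
tcp_rot: [-3.142, 0.0, 1.562]
force: [0.6, 0.5, -0.5]
opening: 0.0132
gripper_force: 43.1
```

Request:
send_rows(
  steps="0 0 0.1 0; 0 0 0.1 0; 0 0 0.1 0; 0 0 0.1 0; 0 0 0.1 0; 0 0 0.1 0; 0 0 0.1 0; 0 0 0.1 0",
)

```text
t: 9.4
position: [0.4963, -0.1091, 0.1588]
tcp_rot: [3.141, -0.001, 1.562]
force: [-1.9, 3.2, 11.1]
opening: 0.0132
gripper_force: 44.9
```

Request:
send_rows(
  steps="0 0 0.05 0; 0 0 0.05 0; 0 0 0.05 0; 0 0 0.05 0; 0 0 0 0; 0 0 0 0; 0 0 0 0; 0 0 0 0",
)

```text
t: 10.2
position: [0.4967, -0.1081, 0.1568]
tcp_rot: [3.14, -0.002, 1.563]
force: [0.6, 4.2, 4.9]
opening: 0.0132
gripper_force: 44.1
```

Request:
send_rows(
  steps="0 0 0.05 0; 0 0 0.05 0; 0 0 0.05 0; 0 0 0.05 0; 0 0 0.05 0; 0 0 0.05 0; 0 0 0.05 0; 0 0 0.05 0",
)

```text
t: 11.0
position: [0.4964, -0.108, 0.1525]
tcp_rot: [3.141, -0.002, 1.563]
force: [0.0, 5.9, 3.1]
opening: 0.0134
gripper_force: 43.6
```

Request:
send_rows(
  steps="0 0 0.05 0; 0 0 0.05 0; 0 0 0.05 0; 0 0 0.05 0; 0 0 0.05 0; 0 0 0.05 0; 0 0 0.05 0; 0 0 0.05 0",
)

```text
t: 11.8
position: [0.4955, -0.1079, 0.1479]
tcp_rot: [-3.141, -0.002, 1.563]
force: [0.6, 5.3, -1.3]
opening: 0.0132
gripper_force: 43.1
```

Request:
send_rows(
  steps="0.05 0 0.05 0; 0.05 0 0.05 0; 0 0 0.1 0; 0 0 0.1 0; 0 0 0.1 0; 0 0 0.05 0; 0 0 0.05 0; 0 0 0.05 0",
)

```text
t: 12.6
position: [0.4955, -0.1081, 0.1425]
tcp_rot: [-3.141, -0.0, 1.562]
force: [-0.1, 4.3, -1.8]
opening: 0.0131
gripper_force: 43.0
```

Request:
send_rows(
  steps="0.05 0 0.05 0; 0 0 0.05 0; 0 0 0.05 0; 0 0 0.03 0; 0 0 0 0; 0 0 0 0; 0 0 0 0; 0 0 0 0",
)

```text
t: 13.4
position: [0.4958, -0.1081, 0.141]
tcp_rot: [3.142, 0.0, 1.562]
force: [0.7, 2.5, -2.6]
opening: 0.0132
gripper_force: 42.9
```

Request:
send_rows(
  steps="0.05 0 0.05 0; 0 0 0.05 0; 0 0 0.05 0; 0 0 0 0; 0 0 0 0; 0 0 0 0; 0 0 0 0; 0 0 0 0",
)

```text
t: 14.2
position: [0.496, -0.1077, 0.1396]
tcp_rot: [3.141, 0.0, 1.562]
force: [0.1, 0.7, 2.0]
opening: 0.013
gripper_force: 43.5
```

The forces now balance with z force about zero, so the clip is home. Releasing a little, then retreating upward.

Request:
send_rows(
  steps="0 0 0 0; 0 0 0 0; 0 0 0 0; 0 0 0 0; 0 0 0 0; 0 0 0 0; 0 0 0 0; 0 0 0 0",
  claw=-0.4,
)

```text
t: 15.0
position: [0.4958, -0.1075, 0.1395]
tcp_rot: [3.142, -0.0, 1.562]
force: [1.0, -0.7, -0.1]
opening: 0.0259
gripper_force: 0.0
```

Request:
send_rows(
  steps="0 0 -0.3 0; 0 0 -0.6 0; 0 0 -1 0; 0 0 -1.5 0; 0 0 -2 0; 0 0 -2 0; 0 0 -2 0; -2 0 -1 0",
)

```text
t: 15.8
position: [0.4968, -0.1254, 0.2458]
tcp_rot: [3.139, -0.001, 1.566]
force: [0.2, -0.3, 0.7]
opening: 0.0259
gripper_force: 0.0
```

Run:
```python
from h import *
o,c=wcam();print(o['t'],o['position'],o['force'],o['opening'])
d=optics.camera('scene')
f=lambda im,x,y,w,h,k:cv2.resize(im[y:y+h,x:x+w],(w*k,h*k),interpolation=cv2.INTER_CUBIC)
out=np.hstack([f(c['img'],260,120,100,120,4),f(d['img'],275,165,50,60,8)])
cv2.imwrite('pics/c5.png',out[...,::-1])
```

```text
15.8 [ 0.49682726 -0.12544223  0.2458407 ] [ 0.15956628 -0.30703164  0.70951491] 0.025928689955600208
```

View pics/c5.png

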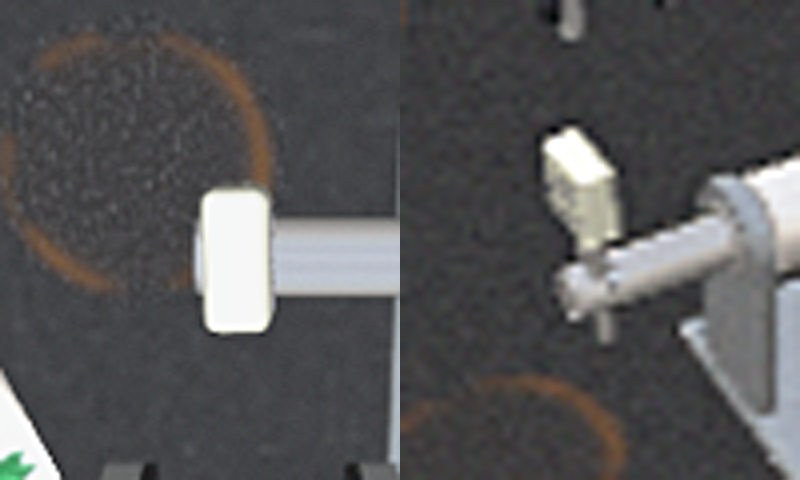

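The clip stands upright on the pin, with its leg showing below and the gripper clear.

```bash
python3 -c "
from bench import ticket
print(ticket.sign_off())"
```

```text
the job is handed in; nothing more can be done
None
```

The clip is home on the pin, upright and released, at about 16 s; the highest force I read was about 11 N, the job is handed in, and the sign-off gave no verdict.

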